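# Index the rotary soldering jig and lock it for the next board

### The arm

A 6-joint arm with a two-finger parallel gripper is mounted at the origin on a cart in front of the work surface, level with it; the furniture and walls round the work are solid. World frame = base frame: x ahead of the robot, y to its left, z up, the work surface at z = 0. Lengths are in mm, angles in rad, forces in N, time in s.
With the tool pointing down it reaches from about 300 to 775 mm from the base axis. Payload 14.6 kg.
Tool frame: the origin (TCP) lies midway between the tips of the shut fingers; the grasp point (between the pads) lies 19 mm behind it; z points along the fingers, y is the line along which they close (so a half turn about z gives the same grasp; the last joint's range is limited). The gripper opens to 94 mm and grips with 3 to 60 N. Pads are 16 mm wide; open, the fingers measure 119 mm over their backs; the gripper's body (75 mm by 177 mm) begins 78 mm behind the grasp point.
Start: joints at [1.185, 0.3, 1.521, -0, 1.321, -0.067], TCP at [172.382, 522.277, 205.446] pointing down, gripper open.
Joint ranges: [-3.03, 3.03], [-0.79, 2.21], [0.23, 2.52], [-1.04, 4.18], [0, 3.07], [-2.55, 2.55]. Speed limits (rad/s): [2.22, 2.22, 2.57, 3.14, 3.14, 3.14].

### API

Orientations are given as [roll, pitch, yaw] about the fixed x, y, z axes, in that order (R = Rz(yaw) Ry(pitch) Rx(roll)).
In Python, from cell import manip gives the robot as it stands.
- The arm moves only by the shell command python3 -m creep 'ROWS' [OPENING] [FORCE]. ROWS is text: rows parted by semicolons, each of 6 numbers parted by spaces: the shift along the tool's x, y, z normalised to -1 to 1, where 1 is 4 cm, then the turn, a rotation vector about the tool's x, y, z normalised to -1 to 1, where 1 is pi rad. In form: dx dy dz ax ay az; .... A call has 1 to 20 rows; each row shifts and turns the commanded pose from where the row before left it, along the tool's axes as they then stand; what a row does not reach is not made up. A row lasts 1/8 s, in which the tool goes at most 62.5 mm and 10.7 degrees, less where a joint would pass 70% of its speed; a pose out of reach is approached as far as the arm can. A call with a number of a shift or a turn outside -1 to 1 is refused whole. A call with a gripper value outside its range is refused whole. OPENING is the closure, from 0 (fully open) to 1 (shut), set as the call begins (- or left out, the last holds). The fingers move at their own pace and stop on an object; FORCE is the grip in N (left out, the last holds). Time passes only in rows, so rows that do not move let the fingers close. It gives the time, the measured TCP pose, the force, the opening and the grip force at its end, in the units of the state.
- manip.read_state(): the state, without advancing time (a new reading comes with each control period).
- manip.camera(name): name is "side" or "top" or "wrist"; returns a dict with "color" (400x640x3 uint8, red, green, blue), "range_z" (400x640 float32, mm along the optical axis (not along the pixel's ray), 0 where there is no reading), "camera_matrix" (3x3 intrinsics, pixels), "k1" (the pictures are not rectified: a ray, as slopes to the right and down, at radius r is drawn at 1 + k1 r^2 times it, then the intrinsics apply), "T" (4x4, takes a point from camera to world coordinates). Camera axes: x right, y down, z forward; pixel columns grow to the right and rows downward; lengths in mm; the calibration is good to about 2 mm. A picture is of the moment at which its call begins.
- manip.sign_off(): hands the job in; it is judged then, once.
The state is a dict: "clock": time; "joints": joint angles; "qd": joint speeds; "effort": joint torques, N m; "eef_pos": TCP position; "eef_rot": TCP orientation; "wrist_force": force on the tool from outside, world axes, zero at the start; "moment": the same for the moment, N m; "finger_gap": finger opening in mm; "finger_force": force on a finger pad.
Only numpy, scipy, OpenCV 4.12 (cv2) and the standard library are available. Lean on these libraries where they do the work, as an engineer would, in place of code of your own. Each camera call takes 0.05 s, during which the arm holds its last target. There are 200 camera calls.

### The job

Make the rotary soldering jig ready for its next board. Turn the jig's dial by its black knob, the shorter way round, until the board with the white module stands at the soldering station beside the hold-down arm; then lay the loose taper key with the red head in the jig's guide and tap it forward into the dial's notch until it stops, fully home. Last, swing the weighted arm over so that it rests on the white module; leave the boards in their nests and the spool, tweezers and rosin jar where they are.

Things in the scene. Friction and masses are not known exactly. Their poses are not given: they have to be found in the camera images.
- jig: Fixed grey base of the rotary soldering jig: round plate 172 mm across, 8 mm thick. Origin on the bench surface (z = 0) under the dial's centre. Its -x axis points along the key guide (a tongue 62 mm wide that ends 150 mm from the centre, to the robot's right), its +x axis to the soldering station with the hold-down post. Its place and yaw vary.
- station (a point): Point of the jig base (fixed): where the centre of a nest's floor must stand at the soldering station, 46 mm from the dial's axis along the jig's +x, 25 mm above the bench.
- guide (a point): Point of the jig base: rear mouth of the key guide, on its centre line, at floor height (8 mm above the bench), 112 mm from the dial's axis along the jig's -x. The guide is a straight channel open at the top and both ends: two steel rails 32 mm long, 19 mm apart, tops 19 mm above the bench, 80 to 112 mm from the axis. Behind the rails the floor goes on, flat and open, to 150 mm.
- dial (a joint): Angle of the dial about its vertical axis, rad, anticlockwise from above positive; reads 0 at the start however the dial stands, and counts on without limit: no stops, no detents; bearing friction of 0.03 N m keeps it where it is left. Dark index plate 152 mm across, 9 to 19 mm above the bench, under a black nest plate 138 mm across whose top is 25 mm above the bench.
- notch (a point): Mouth of one of the four notches in the index plate's rim, on its top face, 76 mm from the axis. Notches lie at the angles of the nests (this one at nest c's), so one faces the guide whenever a nest is at the station. Each is a V slot 23 mm wide at the rim, 15 mm 4 mm in, 7 mm at its end 20 mm in. The key's nose draws the dial true from 0.08 rad off.
- knob (a point): On the dial's axis, 58 mm above the bench, half way up the round black knurled knob: 36 mm diameter, 45 to 72 mm above the bench on a thinner stem. It turns with the dial. Modules of boards in the nests reach up to 35 mm above the bench.
- nest_a (a point): Centre of the floor of one nest of the dial, 46 mm from its axis, 25 mm above the bench; nests a, b, c, d follow at 90 degrees, anticlockwise. Each is a rectangle 26 x 38 mm (long side radial) inside rails 3 mm high. Nest a holds a finished black board and stands within 0.7 rad of the station at the start.
- nest_b (a point): Centre of the floor of nest b; it holds the white board or a black one.
- nest_c (a point): Centre of the floor of nest c, empty.
- nest_d (a point): Centre of the floor of nest d, across the dial from nest b; it holds the black or the white board, whichever nest b does not hold.
- board_white: Loose small green circuit board, 22 x 30 x 2 mm, with a white module 10 x 14 x 8 mm on top, lying in a nest of the dial (b or d) with a few mm of play. Origin at the centre of its underside; y along its 30 mm side, z up; the module covers y -4 to +10 mm.
- board_black: Loose green circuit board 24 x 36 x 2 mm with a black module 10 x 16 x 8 mm, in nest b or d. Origin at the centre of its underside.
- board_black2: Another such black board, in nest a.
- hold_down (a joint): Angle in rad of the weighted hold-down arm about its level axle (along the jig's y; 98 mm from the dial's axis along the jig's +x, 47 mm above the bench). 0: level, towards the dial, its rubber foot on a module (within 0.03); 1.57: upright. It starts at 1.68 to 1.85, leaning outward (stop at 1.85). Pushed past 1.4 it goes over by its own weight (0.1 kg) and sinks, damped, in about 2 s.
- hold_ball (a point): Centre of the red ball, 13 mm diameter, on the free end of the hold-down arm, 68 mm from the axle: at the start about 113 mm above the bench, the arm's topmost point. Next to it on the arm, 52 mm from the axle, sits a brass weight 18 mm in diameter, 16 mm long. Push the ball or weight from the outer side towards the dial, well beyond the axle, and the arm tips over.
- key: Loose steel taper key, 68 mm long, 0.12 kg, lying flat on the bench. Origin under the tip of its nose, x forward, z up. Nose 7 mm wide at the tip, 15 mm wide 16 mm behind it; then a straight shank 15 mm wide, 10 mm high; at x = -54 to -68 mm an upright red head. Home: on the guide's floor, head's front against the rails' rear ends, origin at x = -58, y = 0, z = 8 mm in the jig's frame.
- key_head (a point): In the key's red head, 61 mm behind the key's origin and 30 mm above its underside: where to pinch it. The head is a block 26 mm wide (along the key's y, wider than the guide, so it stops against the rails), 14 mm long, 38 mm high from the key's underside; its flat back is the place to tap.
- spool: Bystander: solder spool, 58 mm diameter, 30 mm high, upright on the bench. Origin at the centre of its underside.
- tweezers: Bystander: steel tweezers, 10 x 122 x 11 mm, lying on the bench to the right of the jig. Origin under their middle, y along them.
- jar: Bystander: amber rosin jar with a brass-coloured lid, 60 mm diameter, 51 mm high, behind the jig. Origin at the centre of its underside.

How it is judged:
By the outcome, as a careful person would: the job done as asked, in the order asked, and still so for the second after the job is handed in, with the robot touching nothing.
It also fails if it takes over 72 s, if anything falls off the work surface, if the arm or the gripper's body presses on something with over 40 N, if the wrist force passes 120 N, or if a joint passes its speed limit or range.

## Working session

There is one attempt and no reset: what is moved stays moved. The work goes in short steps, Python scripts to look and compute and a shell command to move; the robot and the scene stay as the last step left them, time stands still between calls to the robot, and variables do not carry over. Pictures are saved under pics/ and viewed, at most 10 in all, crops included, and the job is handed in when it is done.

```bash
ls; mkdir -p pics; cat > h.py <<'E'
import numpy as np, cv2, pickle
from cell import manip
def grab(n,f=None):
    c=manip.camera(n)
    pickle.dump(c,open(f'pics/{f or n}.pkl','wb'))
    cv2.imwrite(f'pics/{f or n}.png',c['color'][:,:,::-1]); return c
def load(n): return pickle.load(open(f'pics/{n}.pkl','rb'))
def ray(c,uv):
    K=c['camera_matrix']; uv=np.atleast_2d(uv).astype(float)
    d=np.stack([(uv[:,0]-K[0,2])/K[0,0],(uv[:,1]-K[1,2])/K[1,1]],1)
    s=d.copy()
    for _ in range(20): s=d/(1+c['k1']*(s**2).sum(1,keepdims=True))
    return np.c_[s,np.ones(len(s))]
def plane(c,uv,z):
    r=ray(c,uv)@c['T'][:3,:3].T; o=c['T'][:3,3]
    return o+r*((z-o[2])/r[:,2])[:,None]
def deproj(c,uv):
    uv=np.atleast_2d(uv); zz=c['range_z'][np.round(uv[:,1]).astype(int),np.round(uv[:,0]).astype(int)]
    return (ray(c,uv)*zz[:,None])@c['T'][:3,:3].T+c['T'][:3,3]
def cloud(c):
    v,u=np.nonzero(c['range_z']>0); return u,v,deproj(c,np.c_[u,v])
def tri(c1,p1,c2,p2):
    a=c1['T'][:3,:3]@ray(c1,p1)[0]; b=c2['T'][:3,:3]@ray(c2,p2)[0]
    A=np.c_[a,-b]; s=np.linalg.lstsq(A,c2['T'][:3,3]-c1['T'][:3,3],rcond=None)[0]
    P=c1['T'][:3,3]+a*s[0];Q=c2['T'][:3,3]+b*s[1]; return (P+Q)/2,np.linalg.norm(P-Q)
def proj(c,P):
    P=np.atleast_2d(P); q=(P-c['T'][:3,3])@c['T'][:3,:3]; s=q[:,:2]/q[:,2:]
    s=s*(1+c['k1']*(s**2).sum(1,keepdims=True)); K=c['camera_matrix']
    return np.c_[s[:,0]*K[0,0]+K[0,2],s[:,1]*K[1,1]+K[1,2]]
def mask(c,lo,hi):
    return cv2.inRange(cv2.cvtColor(c['color'],cv2.COLOR_RGB2HSV),np.array(lo),np.array(hi))
def blobs(m,amin=30):
    n,l,s,ce=cv2.connectedComponentsWithStats(m)
    return [(int(s[i,4]),ce[i].round(1).tolist(),s[i,:4].tolist()) for i in range(1,n) if s[i,4]>=amin],l
E
python3 - <<'E'
from h import *
np.set_printoptions(precision=3,suppress=True)
for n in('top','side','wrist'):
    c=grab(n); print(n,c['T'],c['camera_matrix'][0,0],c['k1'])
print(manip.read_state())
E
```

```text
pics
top [[   0.024   -0.993    0.119  411.038]
 [  -1.      -0.025   -0.013 -132.852]
 [   0.016   -0.119   -0.993 1346.118]
 [   0.       0.       0.       1.   ]] 418.78754488476415 -0.03392296746663873
side [[    0.725    -0.311     0.615  -241.341]
 [   -0.689    -0.307     0.656 -1030.704]
 [   -0.015    -0.899    -0.437   656.53 ]
 [    0.        0.        0.        1.   ]] 431.0163188501854 -0.08275563422167927
wrist [[  0.313   0.918   0.244 101.777]
 [  0.95   -0.302  -0.082 546.274]
 [ -0.001   0.258  -0.966 383.346]
 [  0.      0.      0.      1.   ]] 279.23621938773584 -0.03408727530338779
{'clock': 0.15, 'joints': array([ 1.185,  0.3  ,  1.521, -0.   ,  1.321, -0.067]), 'qd': array([-0.001, -0.   ,  0.   , -0.   , -0.001,  0.   ]), 'effort': array([ -0.001, -53.196, -35.283,   0.071,   0.023,  -0.   ]), 'eef_pos': array([172.326, 522.102, 205.012]), 'eef_rot': array([-3.141, -0.   ,  2.823]), 'wrist_force': array([ 0.028,  0.461, -0.488]), 'moment': array([0.079, 0.004, 0.042]), 'finger_force': 0.0, 'finger_gap': 94.37978643569298}
```

View pics/top.png

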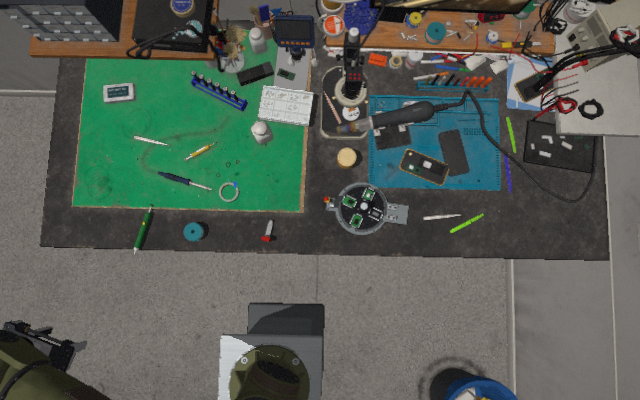

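View pics/side.png

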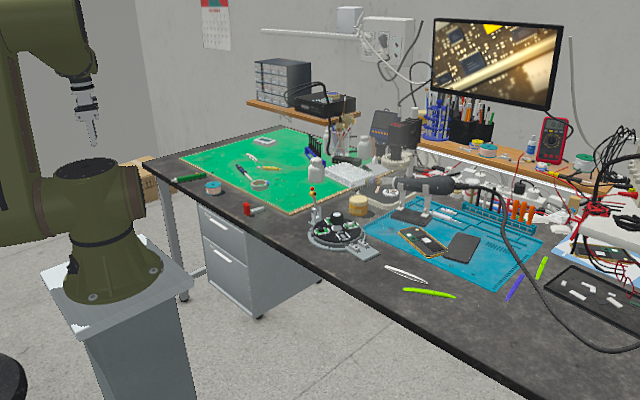

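The top view shows the jig at about (362,208), the key at (268,230) with its red head below, the spool at (193,231), the jar at (347,157) and the tweezers at (441,216). The side view shows the jig at (337,233) and the upright arm's red ball at (312,189). Next I'll enlarge the jig.

```bash
python3 - <<'E'
from h import *
np.set_printoptions(precision=1,suppress=True)
t=load('top');s=load('side')
a=cv2.resize(t['color'][170:250,250:420],None,fx=4.5,fy=4.5,interpolation=cv2.INTER_CUBIC)[:, :765]
b=cv2.resize(s['color'][175:270,230:400],None,fx=4.5,fy=2.2,interpolation=cv2.INTER_CUBIC)
im=np.vstack([a,b[:, :765]]);cv2.imwrite('pics/crop1.png',im[:600,:,::-1]);print(im.shape)
for n,c in(('top',t),('side',s)):
    for nm,lo,hi in(('red',(0,140,90),(8,255,255)),('red2',(172,140,90),(180,255,255))):
        bl,_=blobs(mask(c,lo,hi),8)
        for x in bl: print(n,nm,x,deproj(c,x[1])[0])
u,v,P=cloud(t)
# grey jig disc region, heights
sel=(abs(P[:,0]-deproj(t,[362,208])[0,0])<120)&(abs(P[:,1]-deproj(t,[362,208])[0,1])<160)
print(deproj(t,[[362,206],[347,157],[193,231],[441,216],[397,214],[300,220]]))
E
```

```text
(569, 765, 3)
top red (133, [330.1, 24.4], [325, 16, 11, 17]) [1079.9 -158.4  192.5]
top red (26, [340.2, 23.3], [335, 16, 8, 14]) [1083.6 -188.   193.9]
top red (33, [476.2, 41.9], [474, 33, 4, 20]) [1033.1 -585.8  207.1]
top red (14, [516.5, 38.0], [514, 34, 6, 9]) [1056.6 -712.   196.5]
top red (60, [505.2, 49.3], [491, 46, 29, 9]) [1029.7 -685.4  177.1]
top red (191, [377.3, 59.5], [368, 53, 19, 14]) [1063.  -324.1   12.4]
top red (13, [459.1, 57.0], [457, 54, 5, 6]) [1074.1 -597.    28.6]
top red (25, [583.6, 62.1], [579, 60, 9, 5]) [ 984.3 -905.3  207.8]
top red (22, [464.5, 80.6], [461, 77, 8, 9]) [ 974.7 -599.3   66.9]
top red (144, [479.2, 81.1], [466, 76, 26, 12]) [ 969.4 -642.5   79.3]
top red (14, [325.4, 198.3], [324, 197, 4, 4]) [ 573.  -157.7  118.6]
top red (40, [265.1, 238.4], [261, 236, 9, 6]) [453.1  25.7  35.2]
top red2 (47, [480.8, 16.7], [478, 13, 6, 10]) [1118.9 -605.8  197.9]
top red2 (13, [627.9, 32.3], [625, 31, 6, 4]) [1012.8 -950.9  330.9]
top red2 (14, [615.3, 36.5], [613, 34, 6, 5]) [ 994.5 -908.8  338.4]
top red2 (18, [441.8, 54.6], [436, 53, 11, 5]) [1
[... 1747 characters left out ...]
], [569, 184, 11, 13]) [ 993.7 -766.4  166.5]
side red2 (68, [628.2, 194.1], [618, 192, 20, 7]) [ 975.9 -897.3  201.3]
side red2 (264, [586.8, 216.1], [566, 201, 43, 40]) [ 890.  -833.4  147.5]
side red2 (11, [568.0, 211.0], [566, 207, 5, 9]) [1052.8 -752.3   71.6]
side red2 (17, [539.5, 212.0], [535, 211, 10, 3]) [1099.  -661.    17.3]
side red2 (20, [592.8, 253.4], [589, 249, 10, 9]) [ 926.6 -867.    33.7]
side red2 (8, [623.4, 275.2], [622, 273, 4, 5]) [ 888.3 -954.    25.9]
side red2 (16, [633.2, 291.2], [630, 286, 8, 11]) [ 824.8 -989.2   30.5]
[[ 558.6 -271.8   68.7]
 [ 715.  -224.3   52.4]
 [ 471.8  260.1    6.5]
 [ 539.5 -534.4    8.9]
 [ 543.  -392.7    3.3]
 [ 515.9  -80.     2.2]]
```

View pics/crop1.png

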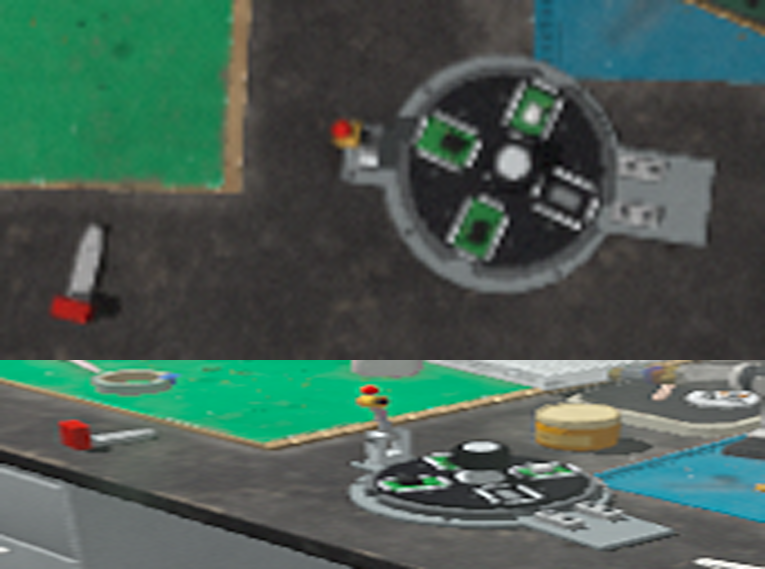

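The crop's upper half (top view, 4.5x) shows:
- The white board is at (535,108), at the dial's top.
- Black boards are at (448,140), near the station, and at (480,230). The empty nest is at (567,193).
- The guide rails are at (640,190) and the arm's ball at (342,130).

White therefore comes from nest d, and the short way round is anticlockwise. I'll move the wrist camera past the key to the jig, taking a picture at each.

```bash
python3 -m creep '-.98 -1 0 0 0 0;-.98 -1 0 0 0 0;-.98 -1 0 0 0 0;-.98 -1 0 0 0 0;-.98 -1 0 0 0 0;-.98 -1 0 0 0 0;-.98 -1 0 0 0 0;-.98 -1 0 0 0 0;-.98 -1 0 0 0 0;0 0 0 0 0 0;0 0 0 0 0 0'; python3 -c "
from h import *
grab('wrist','w1')"
python3 -m creep '-.91 -.98 0 0 0 0;-.91 -.98 0 0 0 0;-.91 -.98 0 0 0 0;-.91 -.98 0 0 0 0;0 0 0 0 0 0;0 0 0 0 0 0'; python3 -c "
from h import *
grab('wrist','w2')"
python3 -m creep '-.91 -.98 0 0 0 0;-.91 -.98 0 0 0 0;-.91 -.98 0 0 0 0;0 0 0 0 0 0;0 0 0 0 0 0'; python3 -c "
from h import *
c=grab('wrist','w3')
a,b,d=[load(f'w{i}')['color'] for i in(1,2,3)]
r=lambda x:cv2.resize(x,(400,250),interpolation=cv2.INTER_AREA)
cv2.imwrite('pics/m1.png',np.vstack([np.hstack([r(a),r(b)]),np.hstack([r(d),r(d)*0])])[:,:,::-1])"
```

```text
clock: 1.52
eef_pos: [394.3, 70.0, 205.3]
eef_rot: [3.142, -0.0, 2.822]
wrist_force: [0.0, -1.1, -0.4]
finger_gap: 94.0
finger_force: 0.0
clock: 2.33
eef_pos: [483.5, -123.2, 205.3]
eef_rot: [3.141, -0.001, 2.824]
wrist_force: [-0.6, 0.4, -0.1]
finger_gap: 93.8
finger_force: 0.0
clock: 3.0
eef_pos: [550.6, -269.0, 205.6]
eef_rot: [3.141, -0.0, 2.824]
wrist_force: [-0.2, 0.8, -0.0]
finger_gap: 93.6
finger_force: 0.0
```

View pics/m1.png

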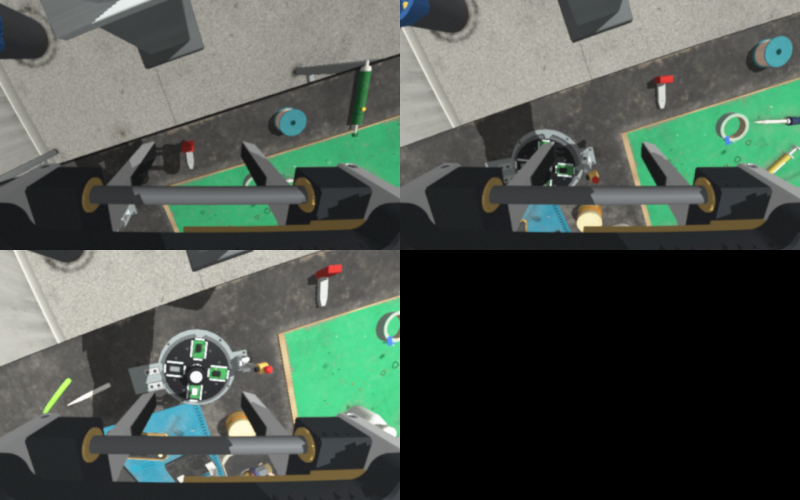

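View pics/w3.png

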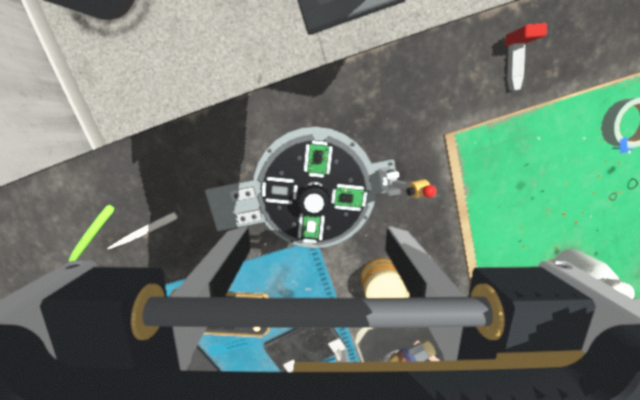

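w3 shows the jig at about (313,188) and the knob at (314,203). The white board is at (312,227), the black boards at (318,158) and (348,196), and the empty nest at (280,190). The tongue is at (215,207), the ball at (430,191) and the key head at (535,32) with its nose at (515,85). Next I'll measure all of these.

```bash
cat > meas.py <<'E'
from h import *
import sys
np.set_printoptions(precision=2,suppress=True)
from scipy.optimize import least_squares
def circ(Q,R=None):
    f=lambda p:np.hypot(Q[:,0]-p[0],Q[:,1]-p[1])-(R or p[2])
    return least_squares(f,[*Q.mean(0)[:2],R or 80],loss='soft_l1').x
def grey(c,box,lo=70,hi=200,s=45):
    m=mask(c,(0,0,lo),(180,s,hi)); z=np.zeros_like(m);x0,y0,x1,y1=box;z[y0:y1,x0:x1]=m[y0:y1,x0:x1];return z
E
python3 - <<'E'
from meas import *
w1,w2,w3,t,s=[load(n) for n in('w1','w2','w3','top','side')]
# red things
for n,c,box in(('w1',w1,(270,210,330,260)),('w2',w2,(400,110,460,150)),('w2b',w2,(290,250,340,310)),('w3key',w3,(490,15,560,55)),('w3ball',w3,(400,170,450,210)),('topkey',t,(255,230,280,245)),('topball',t,(318,192,332,204)),('sidekey',s,(240,198,255,220)),('sideball',s,(305,182,320,194))):
    m=mask(c,(0,130,70),(9,255,255))|mask(c,(171,130,70),(180,255,255)); x0,y0,x1,y1=box; z=m*0; z[y0:y1,x0:x1]=m[y0:y1,x0:x1]
    print(n,blobs(z,6)[0])
# heights along dial
for nm,uv in dict(knob=(314,203),tongue=(218,210),ring=(313,133),dial=(285,165),rail=(243,193),bench=(250,250),board=(318,170)).items(): print(nm,deproj(w3,uv)[0])
u,v,P=cloud(w3)
d=np.hypot(P[:,0]-555,P[:,1]+275)
for a in range(0,70,6):
    k=(d<200)&(P[:,2]>a)&(P[:,2]<=a+6); print(a,k.sum(),P[k][:,:2].mean(0) if k.sum() else '')
# boards green
g=mask(w3,(35,80,40),(90,255,255)); z=g*0; z[135:245,255:375]=g[135:245,255:375]
for b in blobs(z,60)[0]: print('board',b,plane(w3,b[1],27)[0])
E
```

```text
w1 [(327, [300.5, 233.9], [290, 225, 21, 19])]
w2 [(343, [422.3, 126.8], [407, 120, 30, 14])]
w2b [(93, [312.2, 287.5], [307, 282, 11, 12])]
w3key [(586, [526.7, 33.5], [505, 23, 42, 23])]
w3ball [(131, [429.1, 190.9], [423, 185, 13, 13])]
topkey [(42, [265.1, 238.4], [261, 236, 9, 6])]
topball [(17, [325.1, 198.4], [323, 197, 5, 4])]
sidekey [(78, [246.2, 208.4], [243, 202, 7, 14])]
sideball [(10, [311.7, 188.3], [310, 187, 4, 4])]
knob [ 559.55 -275.16   72.43]
tongue [ 543.54 -413.49    7.64]
ring [ 485.37 -252.75    5.65]
dial [ 512.   -299.41   23.92]
rail [ 530.23 -366.79   18.64]
bench [ 544.14 -315.62  204.68]
board [ 531.31 -260.91   25.06]
0 9102 [ 587.07 -297.64]
6 4031 [ 552.61 -285.53]
12 878 [ 560.59 -290.17]
18 3263 [ 555.78 -281.17]
24 5148 [ 558.05 -272.88]
30 417 [ 590.55 -247.99]
36 83 [ 663.49 -222.92]
42 202 [ 673.82 -217.54]
48 842 [ 683.16 -216.65]
54 153 [ 566.17 -195.8 ]
60 54 [ 556.73 -230.  ]
66 551 [ 558.35 -272.02]
board (418, [317.5, 158.9], [308, 144, 21, 30]) [ 517.33 -257.01   27.  ]
board (374, [349.2, 196.8], [334, 188, 30, 19]) [ 577.58 -232.8    27.  ]
board (238, [310.6, 226.3], [302, 215, 18, 24]) [ 600.79 -294.22   27.  ]
```

```bash
python3 - <<'E'
from meas import *
w1,w2,w3,t=[load(n) for n in('w1','w2','w3','top')]
u,v,P=cloud(w3)
d=np.hypot(P[:,0]-558,P[:,1]+272)
k=(P[:,2]>66)&(P[:,2]<78)&(d<30); print('knob cloud',P[k].mean(0),k.sum(), (P[k].max(0)+P[k].min(0))/2)
# knob top: bright disc, two views
for n,c in(('w3',w3),('top',t)):
    uv=proj(c,[558.4,-272,72])[0]; print(n,'knob proj',uv)
# dial nest plate z 22-27 : circle via hull
from scipy.spatial import ConvexHull
def hull(Q): return Q[ConvexHull(Q).vertices]
k=(P[:,2]>21)&(P[:,2]<28)&(d<80); print('nestplate circle',circ(hull(P[k][:,:2])))
k=(P[:,2]>5)&(P[:,2]<11)&(d<95); print('base circle',circ(hull(P[k][:,:2])))
k=(P[:,2]>5)&(P[:,2]<11)&(d>95)&(d<165)&(P[:,1]<-350); T=P[k][:,:2].astype(np.float32); r=cv2.minAreaRect(T); print('tongue',len(T),r,cv2.boxPoints(r))
k=(P[:,2]>14)&(P[:,2]<22)&(d>81)&(d<118)&(P[:,1]<-340); T=P[k][:,:2].astype(np.float32); print('rails',len(T),T.mean(0),cv2.minAreaRect(T))
for q in [(430,191)]:
    pass
print('ball',tri(w2,(312.2,287.5),w3,(429.1,190.9)))
print('ball w3/top',tri(t,(325.1,198.4),w3,(429.1,190.9)))
k=(P[:,2]>20)&(d>85)&(d<170)&(P[:,1]>-220); Q=P[k]
for a in range(20,130,10):
    m=(Q[:,2]>a)&(Q[:,2]<=a+10); print(a,m.sum(),Q[m].mean(0) if m.sum() else '')
# key
print('key head tri w1w2',tri(w1,(300.5,233.9),w2,(422.3,126.8)))
for n,c in(('w2',w2),('w3',w3)):
    u,v,K=cloud(c); k=(abs(K[:,0]-465)<60)&(abs(K[:,1]-20)<50)
    K=K[k]
    h=K[(K[:,2]>33)&(K[:,2]<45)]; b=K[(K[:,2]>6)&(K[:,2]<14)]
    print(n,'head top',len(h),h.mean(0),cv2.minAreaRect(h[:,:2].astype(np.float32)))
    print(n,'shank',len(b),b.mean(0),cv2.minAreaRect(b[:,:2].astype(np.float32)),'axis',np.linalg.svd(b[:,:2]-b[:,:2].mean(0),full_matrices=False)[2][0])
E
```

```text
knob cloud [ 558.34 -275.12   71.21] 760 [ 559.32 -275.73   70.3 ]
w3 knob proj [316.28 201.17]
top knob proj [362.17 205.94]
nestplate circle [ 559.29 -275.47   68.58]
base circle [ 559.8  -276.4    86.25]
tongue 1395 ((596.5346069335938, -390.88134765625), (173.49276733398438, 70.83091735839844), 2.768897294998169) [[ 508.18 -359.7 ]
 [ 511.6  -430.45]
 [ 684.89 -422.06]
 [ 681.47 -351.32]]
rails 490 [ 546.92 -369.98] ((547.9180297851562, -370.83892822265625), (32.41801071166992, 47.193824768066406), 83.373291015625)
ball (array([ 573.37, -157.73,  111.98]), np.float64(0.31249405291680676))
ball w3/top (array([ 573.88, -157.1 ,  110.52]), np.float64(0.3396328145558579))
20 125 [ 612.88 -192.39   23.73]
30 75 [ 649.83 -202.06   34.83]
40 322 [ 673.01 -204.53   47.89]
50 234 [ 582.05 -182.03   53.58]
60 32 [ 570.29 -175.71   64.53]
70 44 [ 570.37 -173.15   75.08]
80 16 [ 569.73 -171.24   82.97]
90 89 [ 568.18 -166.26   97.44]
100 190 [ 571.15 -166.74  102.92]
110 139 [ 572.24 -159.17  114.88]
120 0 
key head tri w1w2 (array([453.13,  27.05,  20.53]), np.float64(0.8191307272175641))
w2 head top 242 [452.73  25.17  36.86] ((452.55450439453125, 25.6712646484375), (25.707977294921875, 14.086848258972168), 78.31344604492188)
w2 shank 471 [482.99  18.68   9.02] ((478.58087158203125, 17.480213165283203), (22.980838775634766, 68.44571685791016), 75.33540344238281) axis [ 0.99 -0.14]
w3 head top 313 [453.38  24.43  36.67] ((453.3625183105469, 25.62474822998047), (27.276880264282227, 14.932806968688965), 75.40091705322266)
w3 shank 627 [481.06  18.24   9.1 ] ((479.1757507324219, 21.98709487915039), (24.332136154174805, 69.8263931274414), 86.4161605834961) axis [ 0.99 -0.11]
```

The measurements agree. The dial's axis is at (559.4,-275.6), the jig's yaw is about 1.45, and the nest a angle is about 1.158, so the dial needs a turn of about +1.86. Next I turn the tool, come down over the knob and check the pose.

```bash
python3 -m creep '0 0 .18 0 0 .0585;0 0 .18 0 0 .0585;0 0 .18 0 0 .0585;0 0 .18 0 0 .0585;0 0 .18 0 0 .0585;0 0 .18 0 0 .0585;0 0 .18 0 0 .0585;0 0 .18 0 0 .0585;0 0 .18 0 0 .0585;0 0 .18 0 0 .0585;0 0 .18 0 0 .0585;0 0 .18 0 0 .0585;0 0 .18 0 0 .0585;0 0 .18 0 0 .0585;.183 .205 0 0 0 .0163;0 0 0 0 0 0' 0 20
python3 - <<'E'
from meas import *
w3=load('w3')
m=mask(w3,(0,0,150),(180,60,255)); z=m*0; z[170:210,258:300]=m[170:210,258:300]
v,u=np.nonzero(z); Q=plane(w3,np.c_[u,v],28)[:,:2].astype(np.float32); r=cv2.minAreaRect(Q); print('nest c',r,Q.mean(0))
p=np.array(r[0])-[559.4,-275.6]; print(np.arctan2(p[1],p[0])%(2*np.pi)-np.pi,np.hypot(*p))
E
```

```text
clock: 5.05
eef_pos: [560.0, -275.6, 105.2]
eef_rot: [3.141, -0.001, 0.201]
wrist_force: [-1.1, -0.2, -0.3]
finger_gap: 93.8
finger_force: 0.0
nest c ((540.3244018554688, -319.67559814453125), (50.8571662902832, 52.383392333984375), 68.73159790039062) [ 537.23 -321.77]
1.1623437318294654 48.02641769245181
```

```bash
python3 -m creep '0 0 .5 0 0 0;0 0 .5 0 0 0;0 0 .4 0 0 0;0 0 .155 0 0 0;0 0 0 0 0 0'; python3 -m creep '0 0 0 0 0 0;0 0 0 0 0 0;0 0 0 0 0 0;0 0 0 0 0 0;0 0 0 0 0 0;0 0 0 0 0 0;0 0 0 0 0 0;0 0 0 0 0 0' 1 20
```

```text
clock: 5.68
eef_pos: [559.6, -276.7, 42.2]
eef_rot: [-3.141, 0.0, 0.199]
wrist_force: [-0.8, 0.4, 1.5]
finger_gap: 93.9
finger_force: 0.0
clock: 6.68
eef_pos: [559.5, -276.2, 42.4]
eef_rot: [-3.141, 0.0, 0.199]
wrist_force: [-1.7, 5.3, 2.2]
finger_gap: 35.8
finger_force: 20.0
```

```bash
python3 -m creep '0 0 0 0 0 -.02;0 0 0 0 0 -.04;0 0 0 0 0 -.04;0 0 0 0 0 -.04;0 0 0 0 0 -.04;0 0 0 0 0 -.04;0 0 0 0 0 -.04;0 0 0 0 0 -.04;0 0 0 0 0 -.04;0 0 0 0 0 -.04;0 0 0 0 0 -.04;0 0 0 0 0 -.04;0 0 0 0 0 -.04;0 0 0 0 0 -.04;0 0 0 0 0 -.04;0 0 0 0 0 -.012;0 0 0 0 0 0;0 0 0 0 0 0'; python3 -m creep '0 0 0 0 0 0;0 0 0 0 0 0;0 0 0 0 0 0;0 0 0 0 0 0;0 0 0 0 0 0' 0; python3 -m creep '0 0 -.6 0 0 0;0 0 -1 0 0 0;0 0 -1 0 0 0;0 0 -1 0 0 0;0 0 -.5 0 0 0;0 0 0 0 0 0;0 0 0 0 0 0'
python3 - <<'E'
from h import *
grab('wrist','w4');grab('top','t4')
E
```

```text
clock: 8.93
eef_pos: [558.7, -275.8, 42.4]
eef_rot: [-3.14, -0.003, 2.059]
wrist_force: [-9.2, 8.0, 8.0]
finger_gap: 35.6
finger_force: 20.0
clock: 9.55
eef_pos: [559.7, -276.8, 42.4]
eef_rot: [-3.142, 0.0, 2.058]
wrist_force: [-0.0, -0.1, -0.3]
finger_gap: 82.3
finger_force: 0.0
clock: 10.42
eef_pos: [559.3, -276.6, 205.1]
eef_rot: [-3.141, -0.001, 2.058]
wrist_force: [0.5, -0.7, -0.1]
finger_gap: 94.2
finger_force: 0.0
```

View pics/w4.png

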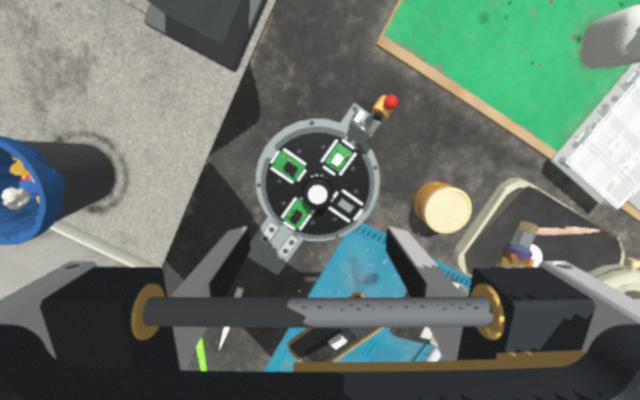

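w4 shows the white module at (340,158), next to the arm (post at (360,122), ball at (391,101)). The notch side at the guide (280,237) also lines up. I'll measure the remaining angle error and the guide from this view.

```bash
python3 - <<'E'
from meas import *
c=load('w4')
u,v,P=cloud(c); C=np.array([559.4,-275.9]); d=np.hypot(P[:,0]-C[0],P[:,1]-C[1])
from scipy.spatial import ConvexHull
k=(P[:,2]>21)&(P[:,2]<28)&(d<80); Q=P[k][:,:2]; print('nestplate',circ(Q[ConvexHull(Q).vertices]))
k=(P[:,2]>66)&(P[:,2]<78)&(d<30); print('knob',P[k].mean(0),k.sum())
k=(P[:,2]>14)&(P[:,2]<23)&(d>81)&(d<118)&(P[:,1]<-340); T=P[k][:,:2].astype(np.float32); r=cv2.minAreaRect(T);print('rails',len(T),T.mean(0),P[k][:,2].max(),r)
p=C-np.array(r[0]); print('jig yaw',np.arctan2(p[1],p[0]),np.hypot(*p))
b=mask(c,(0,150,80),(9,255,255));z=b*0;z[90:112,380:402]=b[90:112,380:402];bb=blobs(z,20)[0][0];q=plane(c,bb[1],112)[0];print('ball',q, np.arctan2(q[1]-C[1],q[0]-C[0]))
g=mask(c,(35,80,40),(90,255,255)); z=g*0; z[135:235,258:372]=g[135:235,258:372]
cn,_=cv2.findContours(z,cv2.RETR_EXTERNAL,cv2.CHAIN_APPROX_NONE)
for x in cn:
    if cv2.contourArea(x)<100: continue
    Q=plane(c,x[:,0],27)[:,:2].astype(np.float32); r=cv2.minAreaRect(Q); p=np.array(r[0])-C; print('board',r,np.arctan2(p[1],p[0]),np.hypot(*p))
E
```

```text
nestplate [ 559.59 -275.49   68.52]
knob [ 559.23 -274.77   71.31] 775
rails 436 [ 547.84 -369.9 ] 21.885645100308352 ((548.1414184570312, -370.4320068359375), (32.34089279174805, 46.82429122924805), 82.9422836303711)
jig yaw 1.4522566013888607 95.20008390116794
ball [ 573.7  -157.58  112.  ] 1.4505308173484504
board ((553.3235473632812, -320.83441162109375), (36.77796173095703, 22.93560028076172), 83.01602935791016) -1.7052103225411037 45.34340772791755
board ((514.0447998046875, -269.6134948730469), (22.9146728515625, 36.983062744140625), 82.66609191894531) 3.0038641271793813 45.78880137618892
board ((565.0103759765625, -230.08755493164062), (32.151493072509766, 22.328344345092773), 82.61436462402344) 1.4489390761452952 46.1547011878512
```

The dial is true to within about 0.01 rad. Now I go over to the key, turning the tool on the way, and look closer.

```bash
python3 -m creep '.99 .149 0 0 0 0;.99 .149 0 0 0 0;.99 .149 0 0 0 0;.99 .149 0 0 0 0;.99 .149 0 0 0 0;.99 .149 0 0 0 0;.99 .149 0 0 0 0;.99 .149 0 0 0 0;0 0 .1 0 0 .058;0 0 .1 0 0 .058;0 0 .1 0 0 .058;0 0 .1 0 0 .058;0 0 .1 0 0 .058;0 0 .1 0 0 .058;0 0 .1 0 0 .058;0 0 .1 0 0 .058;0 0 .1 0 0 .058;0 0 .1 0 0 .058;0 0 .1 0 0 .058;0 0 .1 0 0 .058'; python3 -m creep '0 0 0 0 0 0;0 0 0 0 0 0'
python3 - <<'E'
from meas import *
c=grab('wrist','w5')
u,v,K=cloud(c); k=(abs(K[:,0]-470)<60)&(abs(K[:,1]-20)<45); K=K[k]
h=K[(K[:,2]>32)&(K[:,2]<45)]; b=K[(K[:,2]>6)&(K[:,2]<14)&(K[:,0]>465)]
f=lambda q:cv2.minAreaRect(q[:,:2].astype(np.float32))
print('head',len(h),h.mean(0),f(h)); print('shank',len(b),b.mean(0),f(b),'axis',np.linalg.svd(b[:,:2]-b[:,:2].mean(0),full_matrices=False)[2][0])
m=mask(c,(0,130,70),(9,255,255))|mask(c,(171,130,70),(180,255,255));print(blobs(m,100)[0]); print(proj(c,[[453,25.5,38],[515,15,0]]))
E
```

```text
clock: 13.02
eef_pos: [453.0, 25.5, 157.6]
eef_rot: [3.141, 0.001, -0.134]
wrist_force: [0.2, 0.3, 0.4]
finger_gap: 94.1
finger_force: 0.0
clock: 13.28
eef_pos: [453.3, 25.5, 158.3]
eef_rot: [3.142, 0.0, -0.124]
wrist_force: [-0.2, 0.8, -0.1]
finger_gap: 93.8
finger_force: 0.0
head 298 [453.95  25.83  36.77] ((453.1618957519531, 25.91138458251953), (25.809627532958984, 14.374541282653809), 78.30115509033203)
shank 484 [487.5   18.72   9.19] ((488.3443603515625, 18.41733169555664), (14.964325904846191, 50.191829681396484), 77.97722625732422) axis [-0.98  0.22]
[(320, [542.9, 35.9], [533, 27, 21, 19]), (388, [317.1, 194.8], [305, 185, 25, 19])]
[[317.76 197.62]
 [320.07 138.04]]
```

View pics/w5.png

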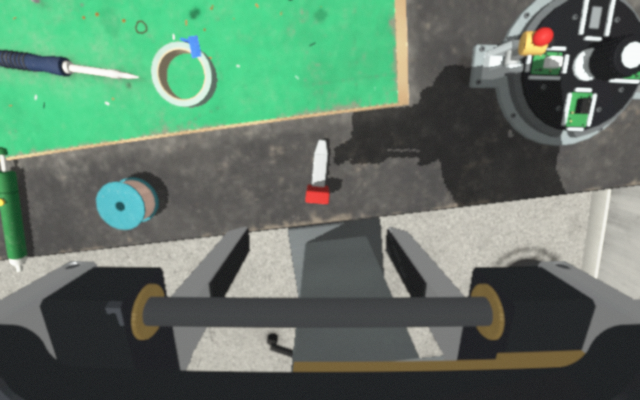

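w5 shows the key directly under the gripper, with its red head at (317,195) and nose tip at (321,140). The key's yaw is -0.207. I'll come down and pinch the head.

```bash
python3 -m creep '0 -.01 .8 0 0 .026;0 0 .8 0 0 0;0 0 .8 0 0 0;0 0 .7 0 0 0;0 0 .4 0 0 0;0 0 .1 0 0 0;0 0 0 0 0 0' ; python3 -m creep '0 0 0 0 0 0;0 0 0 0 0 0;0 0 0 0 0 0;0 0 0 0 0 0;0 0 0 0 0 0;0 0 0 0 0 0;0 0 0 0 0 0;0 0 0 0 0 0;0 0 0 0 0 0;0 0 0 0 0 0' 1 30
```

```text
clock: 14.2
eef_pos: [453.6, 25.9, 14.8]
eef_rot: [-3.142, -0.0, -0.209]
wrist_force: [-0.3, 0.2, 0.6]
finger_gap: 93.9
finger_force: 0.0
clock: 15.45
eef_pos: [453.4, 25.9, 14.4]
eef_rot: [3.142, 0.0, -0.21]
wrist_force: [0.2, 0.7, 0.9]
finger_gap: 25.7
finger_force: 30.0
```

Gripped at 25.7 mm. I'll lift, carry it over behind the guide, and turn it to the jig's yaw.

```bash
python3 -m creep '0 0 -.65 0 0 0;0 0 -1 0 0 0;0 0 -1 0 0 0;0 0 -1 0 0 0;.407 .939 0 0 0 0;.407 .939 0 0 0 0;.407 .939 0 0 0 0;.407 .939 0 0 0 0;.407 .939 0 0 0 0;.407 .939 0 0 0 0;.407 .939 0 0 0 0;.407 .939 0 0 0 0;.407 .939 0 0 0 0;.407 .939 0 0 0 0;.407 .939 0 0 0 0' ; python3 -m creep '0 0 .1 0 0 -.0587;0 0 .1 0 0 -.0587;0 0 .1 0 0 -.0587;0 0 .2 0 0 -.0587;0 0 .2 0 0 -.0587;0 0 .2 0 0 -.0587;0 0 .2 0 0 -.0587;0 0 .2 0 0 -.0587;0 0 .2 0 0 -.0587;0 0 0 0 0 0;0 0 0 0 0 0;0 0 0 0 0 0'
python3 - <<'E'
from meas import *
c=grab('wrist','w6')
st=manip.read_state(); print(st['eef_pos'],st['eef_rot'])
p=proj(c,[st['eef_pos']+[0,0,10]])[0]; print(p)
a,b=c['color'][60:310,150:490],0
cv2.imwrite('pics/w6c.png',cv2.resize(a,None,fx=2.2,fy=2.2,interpolation=cv2.INTER_CUBIC)[:,:,::-1])
E
```

```text
clock: 17.32
eef_pos: [542.5, -416.7, 160.0]
eef_rot: [-3.141, 0.001, -0.21]
wrist_force: [0.5, -0.0, -0.4]
finger_gap: 26.0
finger_force: 30.0
clock: 18.82
eef_pos: [542.6, -415.6, 100.9]
eef_rot: [3.141, 0.0, 1.448]
wrist_force: [-0.3, -0.6, -0.7]
finger_gap: 25.8
finger_force: 30.0
[ 542.6  -415.59  100.8 ] [3.14 0.   1.45]
[316.64 246.47]
```

View pics/w6c.png

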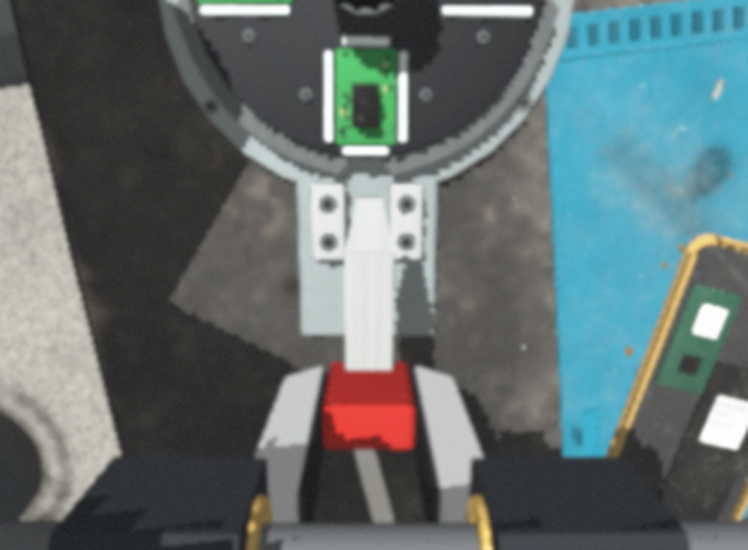

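The crop shows the key's shank at x≈369 between the rails (328 and 407, middle 367.5), so it is straight over the guide. I'll lower it.

```bash
python3 -m creep '0 0 .6 0 0 0;0 0 .6 0 0 0;0 0 .4 0 0 0;0 0 .2 0 0 0;0 0 .1 0 0 0;0 0 0 0 0 0;0 0 0 0 0 0'; python3 -m creep '0 0 .03 0 0 0;0 0 0 0 0 0'
```

```text
clock: 19.75
eef_pos: [542.7, -415.7, 25.2]
eef_rot: [3.141, 0.001, 1.45]
wrist_force: [0.2, 0.4, -0.7]
finger_gap: 25.7
finger_force: 30.0
clock: 20.0
eef_pos: [542.5, -415.5, 23.3]
eef_rot: [3.142, 0.0, 1.45]
wrist_force: [0.3, 0.1, -1.7]
finger_gap: 25.5
finger_force: 30.0
```

```bash
python3 -m creep '0 0 .025 0 0 0;0 0 0 0 0 0'; python3 -m creep '0 0 0 0 0 0;0 0 0 0 0 0;0 0 0 0 0 0;0 0 0 0 0 0' 0.6; python3 -m creep '0 0 -.7 0 0 0;0 0 -.8 0 0 0;-.4 0 0 0 0 0;-.4 0 0 0 0 0;0 0 0 0 0 0;0 0 0 0 0 0' 1
python3 - <<'E'
from meas import *
c=grab('wrist','w7')
C=np.array([559.5,-275.5]);e=np.array([np.cos(1.45),np.sin(1.45)])
u,v,P=cloud(c);r=P[:,:2]-C;x=r@e;y=r@np.array([-e[1],e[0]])
k=(x<-65)&(x>-175)&(abs(y)<35)
J=np.c_[x,y,P[:,2]][k]
h=J[(J[:,2]>38)&(J[:,2]<52)]; print('head top',len(h),h.mean(0),h.min(0),h.max(0),cv2.minAreaRect(h[:,:2].astype(np.float32)))
s=J[(J[:,2]>14)&(J[:,2]<24)&(abs(J[:,1])<9)]; print('shank',len(s),s.mean(0),s.min(0),s.max(0))
E
```

```text
clock: 20.25
eef_pos: [542.6, -415.6, 22.5]
eef_rot: [3.141, 0.0, 1.45]
wrist_force: [-0.2, 0.3, 1.8]
finger_gap: 25.6
finger_force: 30.0
clock: 20.75
eef_pos: [542.5, -415.5, 22.2]
eef_rot: [-3.142, -0.0, 1.45]
wrist_force: [0.5, 0.1, -0.3]
finger_gap: 37.6
finger_force: 0.0
clock: 21.5
eef_pos: [538.3, -447.0, 81.1]
eef_rot: [-3.14, -0.001, 1.45]
wrist_force: [0.1, 0.0, 0.2]
finger_gap: 0.4
finger_force: 0.0
head top 585 [-140.22   -0.59   44.78] [-147.38  -13.36   38.45] [-133.86   12.11   47.14] ((-140.51351928710938, -0.5642118453979492), (13.461664199829102, 25.439485549926758), 0.6650460958480835)
shank 1117 [-106.68   -0.71   17.33] [-134.15   -8.78   14.05] [-65.     8.91  23.97]
```

The key lies true in the guide, with the head centre at -140.5 mm and 0.6 mm off line. Next I put the shut fingers behind the head and push forward.

```bash
python3 -m creep '0 0 .7 0 0 0;0 0 .6 0 0 0;0 0 .3 0 0 0;0 0 .05 0 0 0;0 0 0 0 0 0' 1; python3 -m creep '.2 0 0 0 0 0;.2 0 0 0 0 0;.1 0 0 0 0 0;.1 0 0 0 0 0;.1 0 0 0 0 0;.1 0 0 0 0 0;0 0 0 0 0 0'; python3 -m creep '.1 0 0 0 0 0;.1 0 0 0 0 0;.05 0 0 0 0 0;0 0 0 0 0 0'
```

```text
clock: 22.18
eef_pos: [539.0, -447.5, 17.2]
eef_rot: [3.141, 0.001, 1.45]
wrist_force: [0.3, 0.3, -0.1]
finger_gap: 0.1
finger_force: 0.0
clock: 23.05
eef_pos: [542.5, -415.1, 16.1]
eef_rot: [-3.141, -0.0, 1.45]
wrist_force: [-0.2, -0.2, -0.3]
finger_gap: 0.5
finger_force: 0.0
clock: 23.55
eef_pos: [542.9, -410.2, 17.1]
eef_rot: [3.139, 0.008, 1.448]
wrist_force: [-3.2, -28.5, -4.3]
finger_gap: 0.5
finger_force: 14.3
```

```bash
python3 -m creep '-.4 0 0 0 0 0;0 0 -1 0 0 0;0 0 -.8 0 0 0;0 0 0 0 0 0;0 0 0 0 0 0'
cat > keychk.py <<'E'
from meas import *
import sys
c=grab('wrist',sys.argv[1])
C=np.array([559.5,-275.5]);e=np.array([np.cos(1.45),np.sin(1.45)])
u,v,P=cloud(c);r=P[:,:2]-C;x=r@e;y=r@np.array([-e[1],e[0]])
k=(x<-65)&(x>-175)&(abs(y)<35)
J=np.c_[x,y,P[:,2]][k]
h=J[(J[:,2]>38)&(J[:,2]<52)]; print('head top',len(h),h.mean(0),h.min(0),h.max(0),cv2.minAreaRect(h[:,:2].astype(np.float32)))
s=J[(J[:,2]>16)&(J[:,2]<24)&(abs(J[:,1])>9)&(abs(J[:,1])<28)&(J[:,0]<-78)]; print('rails',len(s),s.mean(0),np.percentile(s,[2,98],axis=0))
s=J[(J[:,2]>12)&(J[:,2]<24)&(abs(J[:,1])<6)&(J[:,0]<-78)]; print('shank',len(s),s.mean(0),np.percentile(s,[2,98],axis=0))
E
python3 keychk.py w8
python3 -c "
from h import *
c=load('w8'); cv2.imwrite('pics/w8c.png',cv2.resize(c['color'][60:310,150:490],None,fx=2.2,fy=2.2,interpolation=cv2.INTER_CUBIC)[:,:,::-1])"
```

```text
clock: 24.18
eef_pos: [541.5, -421.1, 87.1]
eef_rot: [-3.14, -0.001, 1.45]
wrist_force: [0.0, -0.3, -0.4]
finger_gap: 0.4
finger_force: 0.0
head top 565 [-118.56   -0.31   44.72] [-126.04  -12.83   38.75] [-112.2    12.49   47.46] ((-119.0854721069336, -0.18695735931396484), (25.33168601989746, 13.814367294311523), 89.7326431274414)
rails 1153 [-95.91  -0.14  18.6 ] [[-111.96  -22.88   16.58]
 [ -80.45   22.61   21.22]]
shank 556 [-95.59  -0.14  17.24] [[-112.24   -5.93   15.71]
 [ -78.76    5.63   20.33]]
```

View pics/w8c.png

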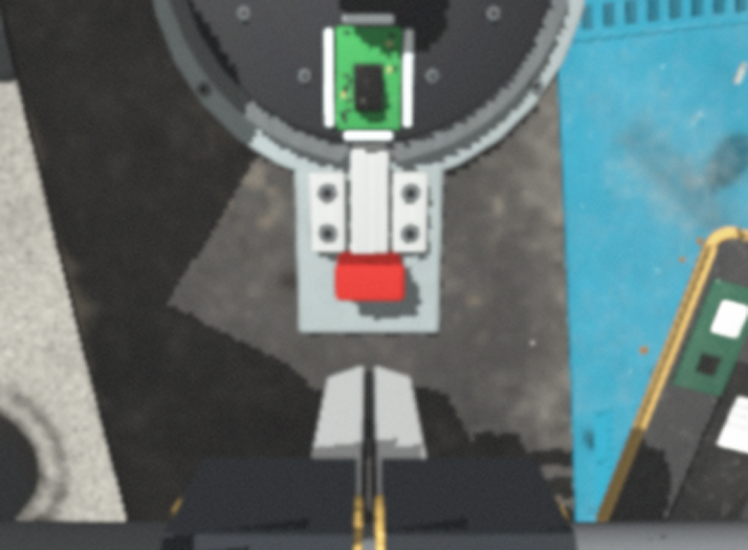

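The crop shows the red head at (370,278) seated against the rails' rear ends. The head centre measures -119.1 mm (home is -119), so the key is fully home. Now I go over the jig to the outer side of the hold-down arm.

```bash
python3 -m creep '0 0 -1 0 0 0;0 0 -1 0 0 0;.945 0 -.1 0 0 0;.945 0 0 0 0 0;.945 0 0 0 0 0;.945 0 0 0 0 0;.945 0 0 0 0 0;.945 0 0 0 0 0;.945 0 0 0 0 0;.945 0 0 0 0 0;0 0 0 0 0 0;0 0 0 0 0 0'; python3 -m creep '0 0 .7 0 0 0;0 0 .7 0 0 0;0 0 .4 0 0 0;0 0 .125 0 0 0;0 0 0 0 0 0;0 0 0 0 0 0'; python3 - <<'E'
from meas import *
s=manip.read_state();C=np.array([559.5,-275.5]);e=np.array([np.cos(1.45),np.sin(1.45)])
r=s['eef_pos'][:2]-C;print(r@e,r@np.array([-e[1],e[0]]),s['wrist_force'])
E
```

```text
clock: 25.72
eef_pos: [578.0, -121.7, 171.5]
eef_rot: [-3.14, -0.0, 1.45]
wrist_force: [-0.2, -0.0, -0.3]
finger_gap: 0.1
finger_force: 0.0
clock: 26.48
eef_pos: [578.7, -121.5, 96.2]
eef_rot: [3.14, 0.0, 1.45]
wrist_force: [0.3, -0.8, -0.0]
finger_gap: 0.5
finger_force: 0.0
155.22264159206875 -0.4739273190997993 [ 0.34 -0.77 -0.03]
```

```bash
python3 -m creep '-.2 0 0 0 0 0;-.2 0 0 0 0 0;-.13 0 0 0 0 0;-.13 0 0 0 0 0;-.13 0 0 0 0 0;-.13 0 0 0 0 0;-.13 0 0 0 0 0;-.13 0 0 0 0 0;-.13 0 0 0 0 0;-.13 0 0 0 0 0;0 0 0 0 0 0'; python3 -m creep '.3 0 0 0 0 0;.6 0 0 0 0 0;.6 0 -.5 0 0 0;0 0 -1 0 0 0;0 0 -1 0 0 0;0 0 0 0 0 0;0 0 0 0 0 0;0 0 0 0 0 0;0 0 0 0 0 0;0 0 0 0 0 0;0 0 0 0 0 0;0 0 0 0 0 0;0 0 0 0 0 0;0 0 0 0 0 0;0 0 0 0 0 0;0 0 0 0 0 0;0 0 0 0 0 0;0 0 0 0 0 0;0 0 0 0 0 0;0 0 0 0 0 0'
python3 - <<'E'
from meas import *
c=grab('wrist','w9');t=grab('top','t9');s=grab('side','s9')
C=np.array([559.5,-275.5]);e=np.array([np.cos(1.45),np.sin(1.45)]);q=proj(t,[573,-160,100])
a=cv2.resize(t['color'][170:250,310:430],(800,300)[:1]*0 or (480,320),interpolation=cv2.INTER_CUBIC)
b=cv2.resize(s['color'][180:280,280:400],(320,320),interpolation=cv2.INTER_CUBIC)
w=cv2.resize(c['color'],(416,260),interpolation=cv2.INTER_AREA)
im=np.zeros((580,800,3),np.uint8);im[:320,:480]=a;im[:320,480:]=b;im[320:,:416]=w
cv2.imwrite('pics/end.png',im[:,:,::-1])
for n,x in(('t',t),('s',s),('w',c)):
    u,v,P=cloud(x);r=P[:,:2]-C;X=r@e;Y=r@np.array([-e[1],e[0]])
    m=mask(x,(0,130,70),(9,255,255))|mask(x,(171,130,70),(180,255,255))
    k=(m[v,u]>0)&(X>0)&(X<140)&(abs(Y)<25); print(n,k.sum(),X[k].mean(),Y[k].mean(),P[k].mean(0),P[k][:,2].max() if k.sum() else '')
E
```

```text
clock: 27.85
eef_pos: [571.2, -178.9, 95.2]
eef_rot: [-3.142, 0.0, 1.449]
wrist_force: [-0.4, 0.5, -1.0]
finger_gap: 0.2
finger_force: 0.0
clock: 30.35
eef_pos: [578.5, -118.9, 195.2]
eef_rot: [-3.142, -0.0, 1.45]
wrist_force: [-0.2, 1.0, 0.1]
finger_gap: 0.5
finger_force: 0.0
t 11 29.131605523514327 0.5326903603136941 [ 562.48 -246.52   53.71] 58.84237778634429
s 7 17.74906114065774 12.34773810560692 [ 549.38 -256.39   57.22] 66.46290414508417
w 0 nan nan [nan nan nan] <stdin>:12: RuntimeWarning: Mean of empty slice.
  ret = ret.dtype.type(ret / rcount)
  ret = um.true_divide(
```

View pics/end.png

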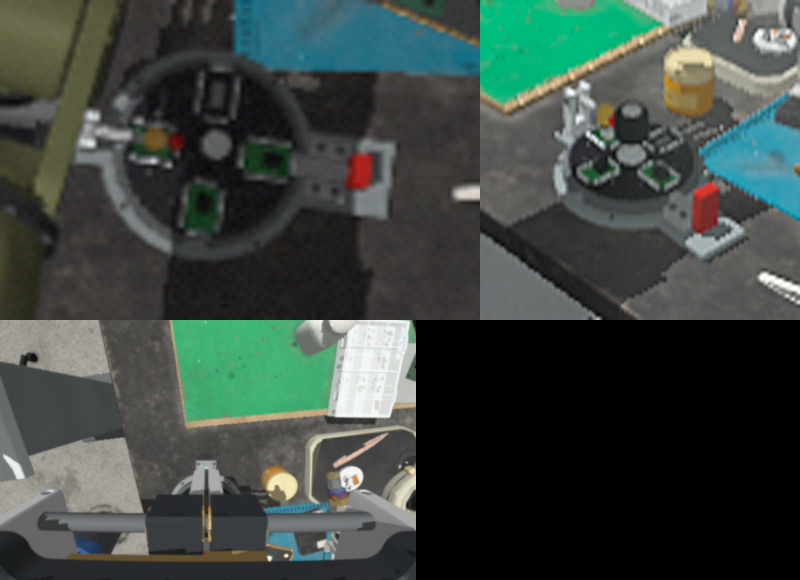

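The last picture shows the arm lying level over the white module, with its weight at (152,138) and ball at (177,143) in the top view. The ball is at x≈29 mm and about 53 mm high at its top, as expected for level. The key head is at (357,170), still home. I'll let it settle for a second and then hand in.

```bash
python3 -m creep '0 0 0 0 0 0;0 0 0 0 0 0;0 0 0 0 0 0;0 0 0 0 0 0;0 0 0 0 0 0;0 0 0 0 0 0;0 0 0 0 0 0;0 0 0 0 0 0'
python3 - <<'E'
from meas import *
a=load('t9');t=grab('top','t10')
for x in(a,t):
    m=mask(x,(0,130,70),(9,255,255)); print([b for b in blobs(m,4)[0] if 330<b[1][0]<410 and 190<b[1][1]<225])
print(manip.sign_off())
E
```

```text
clock: 31.5
eef_pos: [578.5, -118.9, 195.2]
eef_rot: [-3.142, 0.0, 1.45]
wrist_force: [0.2, 0.4, 1.2]
finger_gap: 0.4
finger_force: 0.0
[(11, [353.4, 205.1], [352, 204, 4, 3]), (45, [399.6, 212.5], [397, 209, 6, 8])]
[(9, [352.9, 205.1], [352, 204, 3, 4]), (46, [399.4, 212.4], [397, 209, 6, 8])]
the job is handed in; nothing more can be done
None
```

I handed the job in at about 31.5 s: the white board is at the station (turned anticlockwise, the shorter way), the key is home against the rails, and the hold-down arm lies level on the white module; no verdict came back.

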